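# Unclamp the glued lantern door frame and rack it

### The job

The small lantern door frame in the gluing jig has set: lift the jig's sprung clamp by its front edge until it stays up by itself. Slide the frame along the bed out towards the jig's open front until it is clear of the lip over its back rail, and only then lift it; never pry it up against the lip. Lay it down gently (not dropped), flat in the middle of the slatted drying rack with its long side along the slats, leaving the clamp standing open and the glue bottle, lantern, candle and brush where they are.

Things in the scene. Friction and masses are not known exactly. Their poses are not given: they have to be found in the camera images.
- jig: Plywood gluing jig screwed to the bench. Origin on the bench top; +x to its back (hinge side), +y to its left, z up. Board top at z = 33 mm (on battens), x -70 to 125, y +-110 mm; the frame lies on it. Wooden back stop from x = 44 mm, and wooden side stops 10 mm high with inner faces at y = +-69 mm, x -55 to 33 mm. The front is open.
- lip: Aluminium strip screwed on the jig's back stop, overhanging the frame's back rail. Origin and axes as the jig's; it covers x 24 to 60 mm, y +-42 mm, z 49.5 to 53.5 mm, so it lies 2.5 mm above the frame's top. The frame's back rail starts 14 to 18 mm under it.
- hinge (a point): Middle of the clamp's hinge axis (along the jig's y): at x = 85, z = 62 mm in the jig, whose axes this point has. Steel cheeks at y = +-60 mm, x 70 to 106 mm, up to z = 79 mm carry it; a steel tension spring outside each cheek (y +-71 mm) works the clamp over centre.
- clamp (a joint): Angle of the sprung steel clamp (rad): about 0 shut with its feet on the frame's front rail, grows as the front edge is lifted up and back to the stop at 1.85. Below about 1.2 rad the springs pull it shut, above that they throw it open and hold it there, its edge 250 mm above the bench. Lifting it at the front edge takes about 10 N from shut, less further up.
- clamp_edge (a point): Middle of the clamp's rolled front edge: a round bar 10 mm thick, 120 mm long across the jig, 190 mm from the hinge axis. Shut it is at x = -105, z = 60 mm in the jig, 35 mm in front of the board, with 55 mm free height below it over the bench. Its axes turn with the clamp: x along the plate from edge to hinge, y along the edge, z out of the plate's upper face.
- clamp_plate (a point): Centre of the plate (6 mm thick, 120 mm wide, 58 mm deep) that runs back from the clamp's rolled edge; same axes as the edge. Under it, 52 mm back from the edge and 36 mm either side of the middle, are two rubber feet 18 mm wide, 10 mm high, that press on the frame's front rail. Behind it only two side bars (6 x 14 mm, 50 mm either side of the middle) run to the hinge.
- frame: The lantern door frame (see frame_center), origin at the middle of its underside.
- frame_center (a point): Centre (half-way up) of the lantern door frame: white wood, 100 (x) by 130 (y) by 14 mm thick, 0.08 to 0.17 kg, all members 14 mm wide: four sides and a bar along x through the middle, leaving two windows 72 (x) by 44 mm (y). It can be gripped by the middle bar, a finger in each window (not over 100 mm across the fingers' backs). It starts lying in the jig, axes along the jig's.
- rack: Slatted wooden drying rack fixed to the bench, 170 mm (its x) by 250 mm (its y, along the slats), top of the slats 35 mm above the bench; five slats 18 mm wide, 37 mm apart. Origin on the bench below its middle.
- glue: White glue bottle, 48 mm wide, 130 mm tall, standing between the jig and the rack, towards the robot. Origin at its foot. Leave alone.
- lantern: Small white lantern, 75 mm square, 160 mm tall, standing behind. Origin at its foot. Leave alone.
- candle: White pillar candle, 70 mm wide, 100 mm tall, towards the robot on the right. Origin at its foot. Leave alone.
- brush: Small wooden brush lying out to the left. Leave alone.
Things that resemble listed ones, but are neither listed nor needed, are in the scene too. Of the things that look like the frame, the middle-sized one is meant.

How it is judged:
By the outcome, as a careful person would: the job done as asked, in the order asked, and still so for the second after the job is handed in, with the robot touching nothing.
It also fails if it takes over 58 s, if anything falls off the work surface, if the arm or the gripper's body presses on something with over 40 N, if the wrist force passes 120 N, or if a joint passes its speed limit or range.

### The arm

A 6-joint arm with a two-finger parallel gripper is mounted at the origin on the work surface. World frame = base frame: x ahead of the robot, y to its left, z up, the work surface at z = 0. Lengths are in mm, angles in rad, forces in N, time in s.
With the tool pointing down it reaches from about 350 to 850 mm from the base axis. Payload 8.1 kg.
Tool frame: the origin (TCP) lies on the centre line of the jaws, within the pads' length; the fingertips stand 8 mm ahead of it and the grasp point (between the pads) lies 11 mm behind it; z points along the fingers, y is the direction in which the jaws open and shut (so a half turn about z gives the same grasp; the last joint's range is limited). The gripper opens to 93 mm and grips with 3 to 60 N. Pads are 15 mm wide; open, the fingers measure 128 mm over their backs; the gripper's body (75 mm by 188 mm) begins 65 mm behind the grasp point.
Start: joints at [1.101, 0.13, 1.488, -0, 1.523, -0.085], TCP at [225.203, 556.137, 226.635] pointing down, gripper open.
Joint ranges: [-2.96, 2.96], [-0.89, 2.26], [0.02, 2.5], [-1.34, 4.48], [0, 2.73], [-2.66, 2.66]. Speed limits (rad/s): [2.39, 2.39, 2.79, 3.14, 3.14, 3.14].

### API

Orientations are given as a unit quaternion [w, x, y, z].
In Python, from rig import get_obs, get_image, calibration, order, look_for, outline_of, place_of gives the robot as it stands.
- The arm moves only by the tool apply_moves, never from a script. Its argument "moves" is a list of rows, each a list of 7 numbers: the shift along the tool's x, y, z in mm, then the turn, a rotation vector about the tool's x, y, z in rad, then the closure, from 0 (fully open) to 1 (shut). A call has 1 to 20 rows; each row is the pose to reach, as a shift and turn from the pose commanded when the call began, along the tool's axes at that moment; what a row does not reach only later rows make up. A row lasts 1/10 s, in which the tool goes at most 50 mm and 8.59 degrees, less where a joint would pass 70% of its speed; a pose out of reach is approached as far as the arm can. A call with a gripper value outside its range is refused whole. The fingers move at their own pace and stop on an object; "squeeze" is the grip in N (left out, the last holds). Time passes only in rows, so rows that repeat a pose let the fingers close. It gives the time, the measured TCP pose, the force and the opening at its end, in the units of the state.
- get_obs(): the state, without advancing time (a new reading comes with each control period).
- get_image(name): name is "scene" or "top" or "wrist"; returns (picture, depth): 384x512x3 uint8, red, green, blue; 384x512 float32, mm along the optical axis (not along the pixel's ray), 0 where there is no reading.
- calibration(name): a dict with "K" (3x3 intrinsics, pixels), "rvec" (rotation vector, rad) and "tvec" (3), from world to camera coordinates, as OpenCV has them. Camera axes: x right, y down, z forward; pixel columns grow to the right and rows downward; lengths in mm; the calibration is good to about 2 mm. A picture is of the moment at which its call begins: read the wrist's pose just before it. calibration takes no time and is no camera call; for the wrist camera it gives the pose at the moment of the call.
- order.sign_off(): hands the job in, once; it reports no verdict.
Trained networks look in the newest picture that a camera, given by its name, has taken for a name from the list of things; names that differ only in an ending like _2 or _b are one class to them, and where a whole thing is asked for, a point or a joint stands for the part that bears it (a point fixed in the world has none). Each returns a list of dicts, best first, with "score" (0 to 1); they miss things now and then, are a little off and sometimes report something else, mostly with a low value. They report only what shows in the picture. A call takes as long as a camera call. They do not tell look-alikes from the thing itself.
- look_for(query, camera): "box" ([centre column, centre row, width, height] as shares, 0 to 1, of the picture: columns of its width, rows of its height, round what is visible of it).
- outline_of(query, camera): "region" (384x512 bool, what is visible of it) and "box" ([centre column, centre row, width, height] as shares, 0 to 1, of the picture: columns of its width, rows of its height, round what is visible of it).
- place_of(query, camera): "centre" ([column, row] as shares, 0 to 1, of the picture: columns of its width, rows of its height: a listed point, or the origin of a listed thing).
The state is a dict: "time_s": time; "joints": joint angles; "qd": joint speeds; "joint_efforts": joint torques, N m; "tcp_pos": TCP position; "eef_rot": TCP orientation; "ft_force": force on the tool from outside, world axes, zero at the start; "wrist_torque": the same for the moment, N m; "opening": finger opening in mm.
Only numpy, scipy, OpenCV 4.12 (cv2) and the standard library are available. Lean on these libraries where they do the work, as an engineer would, in place of code of your own. Each camera call takes 0.05 s, during which the arm holds its last target. There are 200 camera calls.

## Working session

There is one attempt and no reset: what is moved stays moved. The work goes in short steps, Python scripts to look and compute and a tool call to move; the robot and the scene stay as the last step left them, time stands still between calls to the robot, and variables do not carry over. Pictures are saved under pics/ and viewed, about 8 in all and at most 12, crops included, and the job is handed in when it is done.

Besides the shell and the picture viewer there is one more tool, called after "Emit:" by a JSON object that holds its "fn" and its "kwargs", one argument or row to a line. apply_moves: Moves the arm, as the interface text tells. Its arguments: {"type":"object","properties":{"moves":{"type":"array"},"squeeze":{"type":"number"}},"required":["moves"]}

```bash
mkdir -p pics; cat > h.py <<'E'
import numpy as np, cv2
from scipy.spatial.transform import Rotation as R
from rig import *
def cam(n):
    c=calibration(n); return np.array(c["K"],float),cv2.Rodrigues(np.array(c["rvec"],float))[0],np.array(c["tvec"],float).ravel()
def w2p(P,n,c=None):
    K,r,t=c or cam(n); q=np.atleast_2d(P)@r.T+t; q=q@K.T; return q[:,:2]/q[:,2:]
def p2w(uv,z,n,c=None):   # intersection with plane world z
    K,r,t=c or cam(n); uv=np.atleast_2d(uv).astype(float)
    d=np.c_[uv,np.ones(len(uv))]@np.linalg.inv(K).T@r; o=-r.T@t
    return o+d*((z-o[2])/d[:,2])[:,None]
def cloud(depth,n,c=None):
    K,r,t=c or cam(n); v,u=np.mgrid[:384,:512]
    q=np.stack([u,v,np.ones_like(u)],-1)@np.linalg.inv(K).T*depth[...,None]
    return (q-t)@r
def save(img,name,s=1.5):
    cv2.imwrite(f"pics/{name}.png",cv2.resize(img[...,::-1],None,fx=s,fy=s,interpolation=cv2.INTER_CUBIC))
E
python3 - <<'E'
from h import *
ims={}
for n in("scene","top"):
    im,d=get_image(n); np.savez(f"{n}.npz",im=im,d=d); ims[n]=im
    for q in("frame","jig","rack","clamp_edge","frame_center","hinge","glue","lantern","candle"):
        try:
            for o in place_of(q,n)[:4]:
                if o["score"]<.2: continue
                uv=np.array(o["centre"])*[512,384]
                X=cloud(d,n)[int(min(383,uv[1])),int(min(511,uv[0]))]
                print(n,q,round(o["score"],2),uv.round(),X.round())
        except Exception as e: print(q,e)
save(np.vstack([ims["scene"],ims["top"]]),"a",.78*1)
save(ims["top"],"top"); save(ims["scene"],"scene")
o=get_obs(); print(o["time_s"],o["tcp_pos"],o["eef_rot"],o["ft_force"])
E
```

```text
scene frame 0.96 [205. 132.] [326. 237.  20.]
scene frame 0.73 [356. 229.] [839. 157.  12.]
scene frame 0.62 [278. 176.] [605. 175.  50.]
scene frame 0.41 [294. 124.] [534. 410.  22.]
scene jig 0.67 [278. 180.] [617. 158.  62.]
scene rack 0.63 [198. 299.] [ 621. -199.   35.]
scene clamp_edge 0.65 [267. 195.] [618.  95.  65.]
scene frame_center 0.81 [352. 227.] [828. 163.   4.]
scene frame_center 0.67 [203. 131.] [314. 238.  17.]
scene frame_center 0.6 [279. 175.] [607. 184.  46.]
scene hinge 0.88 [287. 142.] [547. 350.   2.]
scene glue 0.61 [176. 202.] [427. -25.  43.]
scene lantern 0.86 [310. 274.] [799. -27.  37.]
scene candle 0.9 [103. 262.] [ 398. -247.   53.]
top frame 0.93 [213. 187.] [596. 189.  47.]
top frame 0.66 [198. 290.] [321. 237.  20.]
top frame 0.65 [221. 102.] [838. 164.  13.]
top jig 0.6 [210. 189.] [590. 199.  30.]
top rack 0.94 [349. 176.] [ 619. -190.    1.]
top rack 0.46 [215. 183.] [607. 183.  47.]
top clamp_edge 0.64 [244. 172.] [630. 101.  65.]
top clamp_edge 0.4 [291. 254.] [418. -11. 126.]
top frame_center 0.95 [214. 184.] [605. 183.  45.]
top frame_center 0.9 [196. 290.] [318. 245.   3.]
top frame_center 0.89 [221.  99.] [850. 167.   4.]
top frame_center 0.52 [176. 198.] [568. 292.  31.]
top hinge 0.61 [176. 194.] [576. 282.  64.]
top glue 0.49 [212. 184.] [602. 188.  47.]
top lantern 0.84 [281. 118.] [762.   3. 117.]
top candle 0.76 [373. 267.] [ 379. -218.  101.]
1.0 [225.18447901 556.1326786  226.64575147] [-5.07307475e-06  1.91187866e-01  9.81553463e-01 -1.24466493e-05] [-0.07166948 -0.05737306 -0.28968859]
```

View pics/top.png

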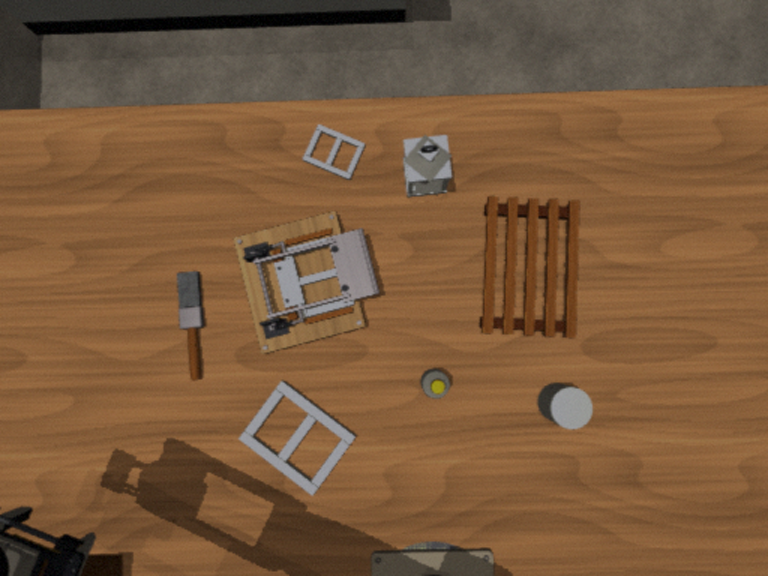

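View pics/scene.png

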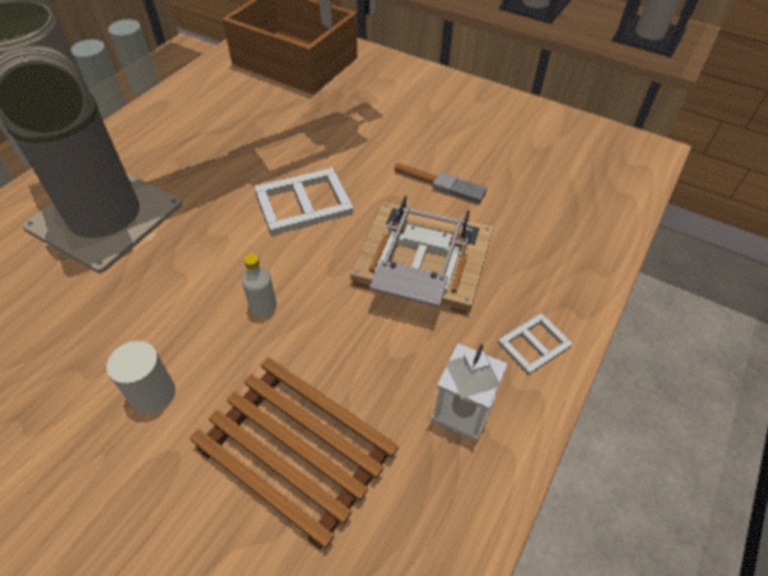

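The top view shows three frame look-alikes. The large one is at (198,290), the small one at (221,101), and the one in the jig at (214,184). The jig one is the middle-sized one and lies under the clamp. The jig's front faces right (-y), with the rack at (354,178). Next I measure from depth and confirm the frame in a crop.

```bash
python3 - <<'E'
from h import *
def rect(pts):
    (c,s,a)=cv2.minAreaRect(pts[:,:2].astype(np.float32)); return np.round(c,1),np.round(s,1),round(a,2)
for n in("top","scene"):
    f=np.load(f"{n}.npz"); X=cloud(f["d"],n); ok=f["d"]>0
    def sel(cx,cy,r,z0,z1):
        m=ok&(np.hypot(X[...,0]-cx,X[...,1]-cy)<r)&(X[...,2]>z0)&(X[...,2]<z1); 
        m=cv2.morphologyEx(m.astype(np.uint8),cv2.MORPH_OPEN,np.ones((2,2)))>0
        return X[m]
    P=sel(590,195,170,28,37); print(n,"board",rect(P),len(P))
    P=sel(590,195,170,44,52); print(n,"frame z",rect(P),P.mean(0).round(1))
    P=sel(620,110,60,56,75); print(n,"plate",rect(P),P.mean(0).round(1))
    P=sel(620,-195,170,31,39); print(n,"rack",rect(P),np.median(P[:,2]))
    for nm,(x,y,z) in dict(glue=(415,-15,130),candle=(385,-225,100),lantern=(770,0,160)).items():
        P=sel(x,y,70,40,z+10); print(n,nm,rect(P),P[:,2].max().round())
    if n=="top":
        im=f["im"]; cv2.imwrite("pics/jig.png",cv2.resize(im[130:245,145:265,::-1],None,fx=5,fy=5,interpolation=cv2.INTER_CUBIC))
E
```

```text
top board (array([586.6, 197.1]), array([251.5, 250.4]), 10.95) 3050
top frame z (array([582.7, 157.9]), array([234.1, 167.7]), 83.96) [581.4 194.9  53.2]
top plate (array([577.9, 110.6]), array([207.3,  68. ]), 15.41) [614.7 119.4  62.6]
top rack (array([ 610.4, -125.9]), array([333.3, 272. ]), 85.8) 35.15187645245523
top glue (array([434.9,   4.2]), array([138.6,  48. ]), 36.66) 1136.0
top candle (array([ 418.4, -129.3]), array([382. ,  69.4]), 62.76) 1136.0
top lantern (array([670.3,  -8.1]), array([ 90.8, 374. ]), 86.0) 1136.0
scene board (array([670.7, -52.2]), array([222.6, 804. ]), 14.62) 2006
scene frame z (array([694.1, -72.3]), array([149.4, 761.6]), 17.49) [607.2 205.5  52.4]
scene plate (array([ 763.1, -112.4]), array([120.8, 633.7]), 32.02) [623.  118.   65.1]
scene rack (array([ 703. , -222.1]), array([233.5, 465.3]), 69.44) 35.031440832863005
scene glue (array([ 594.1, -182.4]), array([ 47.1, 733. ]), 47.41) 808.0
scene candle (array([ 583.3, -326.8]), array([ 69.3, 613.7]), 67.33) 808.0
scene lantern (array([ 811.4, -157.7]), array([ 80. , 522.7]), 6.3) 808.0
```

View pics/jig.png

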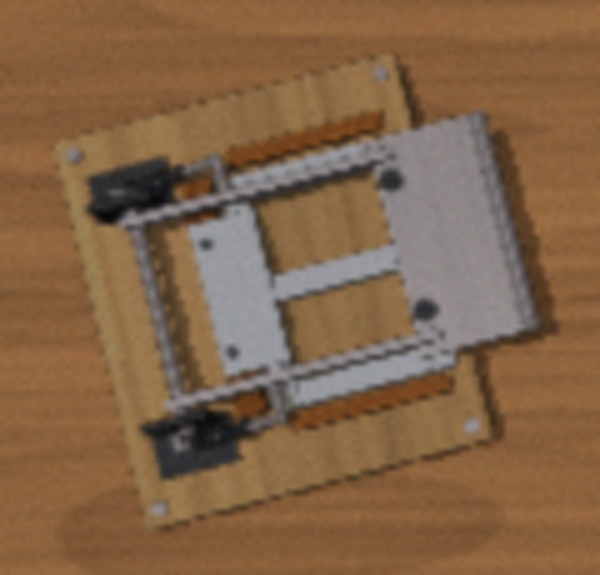

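The crop confirms it: the white frame with its middle bar lies under the clamp and lip, in the jig. The board corners in the crop are (55,145), (395,55), (490,440) and (150,530). The clamp edge runs from (487,112) to (540,330).

```bash
python3 - <<'E'
from h import *
c=np.array([[55,145],[395,55],[490,440],[150,530]])/5+[145,130]
W=p2w(c,33,"top"); print(W.round(1)); print(np.linalg.norm(W-np.roll(W,-1,0),axis=1).round(1))
ex=(W[0]+W[3]-W[1]-W[2])[:2]; ey=(W[3]+W[2]-W[0]-W[1])[:2]
a=np.arctan2(ex[1],ex[0]); b=np.arctan2(ey[1],ey[0])-np.pi/2; print("yaw",a,b)
yaw=(a*1+b%(2*np.pi))/2; ux=np.array([np.cos(yaw),np.sin(yaw)]);uy=np.array([-ux[1],ux[0]])
o=W.mean(0)[:2]-27.5*ux; print("jig origin",o, "yaw",yaw)
E_=p2w(np.array([[487,112],[540,330]])/5+[145,130],62,"top"); print("edge",E_.round(1),"pred mid",o-105*ux)
f=np.load("top.npz"); X=cloud(f["d"],"top"); ok=(f["d"]>0)
def rect(cx,cy,r,z0,z1):
    m=ok&(np.hypot(X[...,0]-cx,X[...,1]-cy)<r)&(X[...,2]>z0)&(X[...,2]<z1)
    P=X[m]; (c,s,a)=cv2.minAreaRect(P[:,:2].astype(np.float32)); print(np.round(c,1),np.round(s,1),round(a,2),np.median(P[:,2]).round(1),len(P))
rect(620,-195,170,31,39); rect(590,195,170,29,37); rect(*E_.mean(0)[:2],80,55,75)
for q in((415,-15,60,60,140),(385,-225,70,90,110),(770,0,80,80,170)): rect(*q)
n="top"; from h import w2p
for nm,p in dict(o=o-105*ux).items(): print(nm,w2p([*p,60],"top"))
# frame seen parts in jig coords
m=ok&(abs(X[...,2]-47)<2.5)&(np.hypot(X[...,0]-o[0],X[...,1]-o[1])<120); P=X[m][:,:2]-o
print("frame jig x,y pct",np.percentile(P@ux,[1,5,95,99]).round(1),np.percentile(P@uy,[1,5,95,99]).round(1))
print("tool axes",R.from_quat(np.roll(get_obs()["eef_rot"],-1)).as_matrix().round(3).tolist())
E
```

```text
[[676.7 343.5  33. ]
 [721.4 155.2  33. ]
 [508.6 107.6  33. ]
 [464.7 292.6  33. ]]
[193.5 218.1 190.1 217.9]
yaw 1.8036360580736135 -4.484629753092098
jig origin [599.10737554 197.95979655] yaw 1.8010958060805509
edge [[682.9 103.8  62. ]
 [565.4  78.3  62. ]] pred mid [623.07563169  95.73199849]
[ 611.7 -196.1] [167. 250.] 85.45 35.4 2982
[594.9 226.3] [219.8 195.3] 13.4 33.3 3167
[619.5 124.2] [120.5  65.1] 13.47 63.5 1075
[407.4 -13.4] [46.  46.2] 87.87 91.3 281
[ 365.4 -236.3] [68.5 66.7] 87.59 100.4 637
[793.1  -9.2] [80.  79.7] 7.69 118.1 857
o [[245.95848122 174.61739512]]
frame jig x,y pct [-55.5 -44.3  58.6  84.3] [-79.  -75.1  70.7  75.6]
tool axes [[-0.927, 0.375, -0.0], [0.375, 0.927, -0.0], [0.0, -0.0, -1.0]]
```

Jig: origin about (600.5, 199), yaw 1.804. Rack: centre (611.7, -196), slats running at -4.5° to world x. The board measures 195x219 and the rack 167x250, and both match the sizes given. I will hook the edge from in front with tilted, nearly closed fingers and follow the arc, turning the tool with the clamp.

```bash
cat >> h.py <<'E'
O=np.array([600.5,199.,0]); YAW=1.804
UX=np.array([np.cos(YAW),np.sin(YAW),0]); UY=np.array([-UX[1],UX[0],0]); UZ=np.array([0,0,1.])
def J(x,y,z): return O+x*UX+y*UY+z*UZ
def toJ(P): d=np.asarray(P)-O; return np.array([d@UX,d@UY,d[2]])
def ori(p):  # p deg below horizontal
    p=np.radians(p); z=np.cos(p)*UX-np.sin(p)*UZ; y=-UY; return np.c_[np.cross(y,z),y,z]
def rel(P,Rm,base=None):
    if base is None:
        o=get_obs(); base=(np.array(o["tcp_pos"]),R.from_quat(np.roll(o["eef_rot"],-1)).as_matrix())
    return np.r_[base[1].T@(P-base[0]),R.from_matrix(base[1].T@Rm).as_rotvec()]
def show(v): print([round(x,1) for x in v[:3]]+[round(x,3) for x in v[3:]])
E
python3 - <<'E'
from h import *
show(rel(J(-200,25,230),ori(90)))
b=(J(-200,25,230),ori(90)); show(rel(J(-149,25,81),ori(45),b))
E
```

```text
[np.float64(-577.4), np.float64(-367.7), np.float64(-3.3), np.float64(-0.0), np.float64(0.0), np.float64(0.953)]
[np.float64(51.0), np.float64(0.0), np.float64(149.0), np.float64(0.0), np.float64(0.785), np.float64(0.0)]
```

Emit:
{"fn": "apply_moves", "kwargs": {
  "moves": [
    [-577, -368, -3, 0, 0, 0.953, 0.88],
    [-577, -368, -3, 0, 0, 0.953, 0.88],
    [-577, -368, -3, 0, 0, 0.953, 0.88],
    [-577, -368, -3, 0, 0, 0.953, 0.88],
    [-577, -368, -3, 0, 0, 0.953, 0.88],
    [-577, -368, -3, 0, 0, 0.953, 0.88],
    [-577, -368, -3, 0, 0, 0.953, 0.88],
    [-577, -368, -3, 0, 0, 0.953, 0.88],
    [-577, -368, -3, 0, 0, 0.953, 0.88],
    [-577, -368, -3, 0, 0, 0.953, 0.88],
    [-577, -368, -3, 0, 0, 0.953, 0.88],
    [-577, -368, -3, 0, 0, 0.953, 0.88],
    [-577, -368, -3, 0, 0, 0.953, 0.88],
    [-577, -368, -3, 0, 0, 0.953, 0.88],
    [-577, -368, -3, 0, 0, 0.953, 0.88],
    [-577, -368, -3, 0, 0, 0.953, 0.88],
    [-577, -368, -3, 0, 0, 0.953, 0.88],
    [-577, -368, -3, 0, 0, 0.953, 0.88],
    [-577, -368, -3, 0, 0, 0.953, 0.88],
    [-577, -368, -3, 0, 0, 0.953, 0.88]
  ]
}}

```text
time_s: 3.0
tcp_pos: [621.7, -0.7, 229.9]
eef_rot: [0.0, 0.62, 0.785, 0.0]
ft_force: [0.3, 0.1, 0.0]
opening: 10.9
```

Emit:
{"fn": "apply_moves", "kwargs": {
  "moves": [
    [10, 0, 30, 0, 0.15, 0, 0.88],
    [20, 0, 60, 0, 0.3, 0, 0.88],
    [25, 0, 85, 0, 0.45, 0, 0.88],
    [30, 0, 105, 0, 0.6, 0, 0.88],
    [40, 0, 125, 0, 0.7, 0, 0.88],
    [45, 0, 140, 0, 0.785, 0, 0.88],
    [51, 0, 149, 0, 0.785, 0, 0.88],
    [51, 0, 149, 0, 0.785, 0, 0.88],
    [51, 0, 149, 0, 0.785, 0, 0.88],
    [51, 0, 149, 0, 0.785, 0, 0.88]
  ]
}}

```text
time_s: 4.0
tcp_pos: [611.5, 48.4, 83.1]
eef_rot: [-0.298, 0.572, 0.726, 0.237]
ft_force: [-0.3, -0.2, -0.4]
opening: 11.1
```

```bash
python3 - <<'E'
from h import *
o=get_obs(); print(toJ(o["tcp_pos"]),o["joints"],o["ft_force"])
im,d=get_image("wrist"); X=cloud(d,"wrist"); np.savez("w1.npz",im=im,d=d)
for u in range(0,1):
    m=(d>0); Jx=(X-O)@UX; Jy=(X-O)@UY; z=X[...,2]
    s=m&(abs(Jy-25)<25)&(Jx>-125)&(Jx<-20)
    for a in range(-120,-20,6):
        q=s&(Jx>=a)&(Jx<a+6)
        if q.sum(): print(a,q.sum(),np.percentile(z[q],[2,50,98]).round(1))
    s=m&(Jx>-100)&(Jx<-60)&(z>58)&(z<75); print("plate y",np.percentile(Jy[s],[.5,50,99.5]).round(1))
a=im; b,_=get_image("scene"); 
c=cv2.resize(b[60:240,190:430],(512,384)); save(np.vstack([a,c]),"w1",.78)
E
```

```text
[-149.09336665   24.14442184   83.14378883] [-0.3694977   0.61991782  1.35262499  0.62301424  1.65940633 -0.70893245] [-0.34484525 -0.23829604 -0.43197482]
-120 142 [-1.6 -0.3  1.1]
-114 499 [-1.1 60.  63.5]
-108 825 [-1.1 64.  65.6]
-102 720 [-1.4 62.4 64.3]
-96 929 [-1.3 62.1 63.6]
-90 878 [-1.5 62.1 63.6]
-84 875 [-1.4 62.1 63.6]
-78 613 [-1.4 62.4 63.7]
-72 471 [61.6 62.6 63.6]
-66 438 [61.7 62.6 63.8]
-60 509 [61.7 62.8 68.4]
-54 413 [61.8 62.9 68.7]
-48 212 [61.5 62.7 69. ]
-42 33 [60.  67.8 69.3]
-36 36 [56.4 68.2 69.3]
-30 80 [45.8 46.9 69.1]
-24 64 [41.8 46.6 69. ]
plate y [-59.    0.2  59.3]
```

View pics/w1.png

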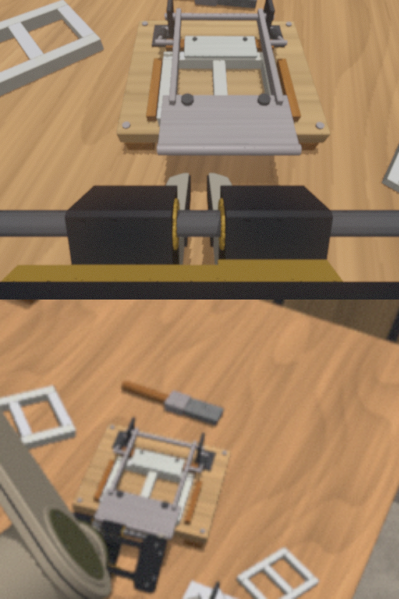

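The wrist view shows the bar edge straight ahead of the fingers. Depth puts the bar top at z≈65 and its front at x≈-111, which agrees with the model. Now I insert the fingers below it.

Emit:
{"fn": "apply_moves", "kwargs": {
  "moves": [
    [-4, 0, 10, 0, 0, 0, 0.88],
    [-4, 0, 20, 0, 0, 0, 0.88],
    [-4, 0, 30, 0, 0, 0, 0.88],
    [-4, 0, 40, 0, 0, 0, 0.88],
    [-4, 0, 50, 0, 0, 0, 0.88],
    [-4, 0, 60, 0, 0, 0, 0.88],
    [-4, 0, 60, 0, 0, 0, 0.88],
    [-4, 0, 60, 0, 0, 0, 0.88]
  ]
}}

```text
time_s: 4.9
tcp_pos: [600.8, 86.9, 35.2]
eef_rot: [-0.3, 0.573, 0.725, 0.237]
ft_force: [0.7, 0.1, -0.1]
opening: 11.0
```

```bash
python3 - <<'E'
from h import *
o=get_obs(); print(toJ(o["tcp_pos"]).round(1),o["ft_force"])
base=(np.array(o["tcp_pos"]),R.from_quat(np.roll(o["eef_rot"],-1)).as_matrix())
for t in [0,4,8,12,16,20,25,30,35,40,45,50,55,60,64,68,71,74,77,80]:
    p=min(45+.6*t,92); a=np.radians(t); q=np.radians(p)
    b=np.array([85-190*np.cos(a),62+190*np.sin(a)-2*np.cos(a)])
    T=b-12.5*np.array([np.sin(q),np.cos(q)])+14*np.array([np.cos(q),-np.sin(q)])
    v=rel(J(T[0],25,T[1]),ori(p),base); print(t,v.round(2)[[0,1,2,4]].tolist(),T.round())
E
```

```text
[-109.2   25.7   35.2] [ 0.69260274  0.06232797 -0.11387274]
0 [7.99, 0.66, -0.59, 0.0] [-104.   41.]
4 [17.11, 0.65, -10.17, -0.04] [-104.   54.]
8 [26.88, 0.65, -19.09, -0.08] [-104.   68.]
12 [37.23, 0.64, -27.29, -0.13] [-102.   81.]
16 [48.11, 0.64, -34.75, -0.17] [-100.   94.]
20 [59.48, 0.64, -41.43, -0.21] [-96. 107.]
25 [74.28, 0.63, -48.63, -0.26] [-91. 122.]
30 [89.63, 0.63, -54.51, -0.31] [-84. 137.]
35 [105.41, 0.62, -59.03, -0.37] [-76. 151.]
40 [121.49, 0.62, -62.15, -0.42] [-67. 165.]
45 [137.75, 0.62, -63.87, -0.47] [-57. 178.]
50 [154.07, 0.62, -64.16, -0.52] [-46. 190.]
55 [170.32, 0.61, -63.04, -0.58] [-33. 200.]
60 [186.37, 0.61, -60.51, -0.63] [-20. 210.]
64 [198.99, 0.61, -57.5, -0.67] [ -9. 217.]
68 [211.34, 0.61, -53.61, -0.71] [  2. 223.]
71 [220.4, 0.61, -50.14, -0.74] [ 11. 226.]
74 [229.24, 0.61, -46.21, -0.77] [ 20. 230.]
77 [237.86, 0.62, -41.82, -0.81] [ 29. 233.]
80 [246.22, 0.62, -36.67, -0.82] [ 39. 235.]
```

Emit:
{"fn": "apply_moves", "kwargs": {
  "moves": [
    [8, 0, -1, 0, 0, 0, 0.88],
    [12, 0, -5, 0, -0.02, 0, 0.88],
    [17, 0, -10, 0, -0.04, 0, 0.88],
    [22, 0, -15, 0, -0.06, 0, 0.88],
    [27, 0, -19, 0, -0.08, 0, 0.88],
    [32, 0, -23, 0, -0.1, 0, 0.88],
    [37, 0, -27, 0, -0.13, 0, 0.88],
    [43, 0, -31, 0, -0.15, 0, 0.88],
    [48, 0, -35, 0, -0.17, 0, 0.88],
    [54, 0, -38, 0, -0.19, 0, 0.88],
    [59, 0, -41, 0, -0.21, 0, 0.88]
  ]
}}

```text
time_s: 6.0
tcp_pos: [598.2, 97.4, 107.3]
eef_rot: [-0.221, 0.595, 0.753, 0.175]
ft_force: [0.2, -9.9, -4.3]
opening: 11.2
```

```bash
python3 - <<'E'
from h import *
o=get_obs(); print(toJ(o["tcp_pos"]).round(1),o["ft_force"],o["wrist_torque"])
im,d=get_image("wrist"); save(im,"w2",1.2)
E
```

```text
[-98.4  25.7 107.3] [ 0.20406921 -9.93084581 -4.34137414] [-2.12550077 -0.14381691  0.28696845]
```

View pics/w2.png

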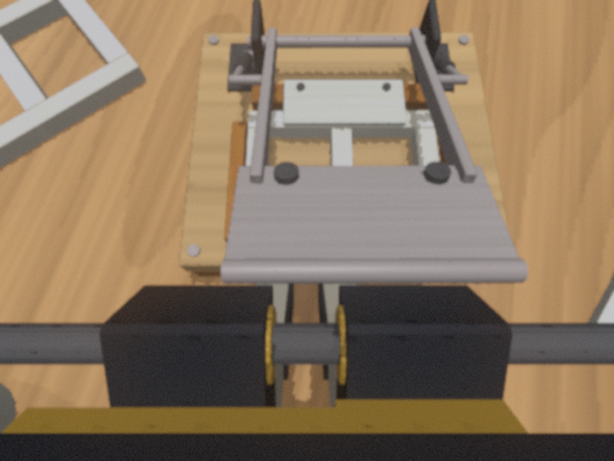

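The clamp is following the fingers: its edge is raised and lies across them at row ~270 of the view, with forces around 11 N. I continue along the arc.

```bash
python3 - <<'E'
from h import *
base=None
for t in [20,23,26,29,32,35,38,41,44,47,50,53,56,59,62,65,68,71,74,77,80]:
    p=min(45+.6*t,92); a=np.radians(t); q=np.radians(p)
    b=np.array([85-190*np.cos(a),62+190*np.sin(a)-2*np.cos(a)])
    T=b-12.5*np.array([np.sin(q),np.cos(q)])+14*np.array([np.cos(q),-np.sin(q)])
    P=(J(T[0],25,T[1]),ori(p)); base=base or P
    v=rel(*P,base); print(t,v.round(2)[[0,1,2,4]].tolist())
E
```

```text
20 [0.0, 0.0, 0.0, 0.0]
23 [7.69, -0.0, -6.21, -0.03]
26 [15.68, 0.0, -12.0, -0.06]
29 [23.95, -0.0, -17.37, -0.09]
32 [32.49, 0.0, -22.29, -0.13]
35 [41.26, 0.0, -26.75, -0.16]
38 [50.25, -0.0, -30.75, -0.19]
41 [59.42, 0.0, -34.27, -0.22]
44 [68.76, -0.0, -37.31, -0.25]
47 [78.22, 0.0, -39.85, -0.28]
50 [87.8, 0.0, -41.89, -0.31]
53 [97.46, 0.0, -43.43, -0.35]
56 [107.17, 0.0, -44.45, -0.38]
59 [116.91, 0.0, -44.97, -0.41]
62 [126.65, -0.0, -44.98, -0.44]
65 [136.36, 0.0, -44.48, -0.47]
68 [146.02, -0.0, -43.47, -0.5]
71 [155.59, 0.0, -41.96, -0.53]
74 [165.06, 0.0, -39.95, -0.57]
77 [174.4, 0.0, -37.45, -0.6]
80 [183.65, -0.0, -34.14, -0.61]
```

Emit:
{"fn": "apply_moves", "kwargs": {
  "moves": [
    [8, 0, -6, 0, -0.03, 0, 0.88],
    [16, 0, -12, 0, -0.06, 0, 0.88],
    [24, 0, -17, 0, -0.09, 0, 0.88],
    [32, 0, -22, 0, -0.13, 0, 0.88],
    [41, 0, -27, 0, -0.16, 0, 0.88],
    [50, 0, -31, 0, -0.19, 0, 0.88],
    [59, 0, -34, 0, -0.22, 0, 0.88],
    [69, 0, -37, 0, -0.25, 0, 0.88],
    [78, 0, -40, 0, -0.28, 0, 0.88],
    [88, 0, -42, 0, -0.31, 0, 0.88],
    [97, 0, -43, 0, -0.35, 0, 0.88],
    [107, 0, -44, 0, -0.38, 0, 0.88],
    [117, 0, -45, 0, -0.41, 0, 0.88],
    [127, 0, -45, 0, -0.44, 0, 0.88],
    [136, 0, -44, 0, -0.47, 0, 0.88],
    [146, 0, -43, 0, -0.5, 0, 0.88],
    [156, 0, -42, 0, -0.53, 0, 0.88],
    [165, 0, -40, 0, -0.57, 0, 0.88],
    [174, 0, -37, 0, -0.6, 0, 0.88],
    [178, 0, -36, 0, -0.6, 0, 0.88]
  ]
}}

```text
time_s: 8.05
tcp_pos: [567.2, 227.6, 235.3]
eef_rot: [0.01, 0.619, 0.785, -0.007]
ft_force: [-0.8, 0.6, -0.0]
opening: 11.0
```

```bash
python3 - <<'E'
from h import *
o=get_obs(); print(toJ(o["tcp_pos"]).round(1),o["ft_force"],o["joints"])
im,d=get_image("scene"); im2,_=get_image("wrist"); save(np.vstack([cv2.resize(im[60:240,190:430],(512,384)),im2]),"s3",.78)
E
```

```text
[ 35.5  25.7 235.3] [-0.83404892  0.62802267 -0.01484024] [ 0.3123467   0.15869204  1.44169816 -0.0241737   1.54101825  0.07793026]
```

View pics/s3.png

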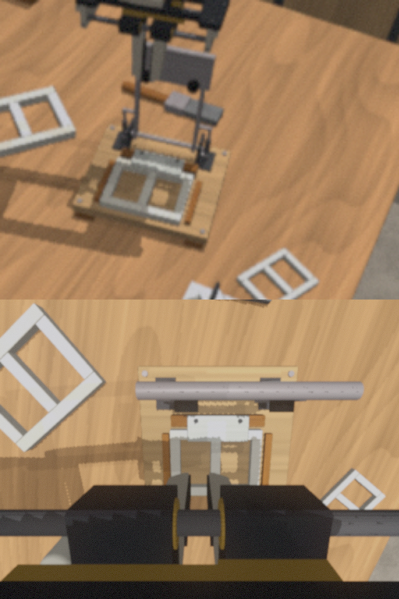

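The clamp stands open by itself with zero contact force: its bar is at the back and the fingers are free. I back off over the frame and look at it from close by.

```bash
python3 - <<'E'
from h import *
show(rel(J(-60,0,160),ori(90)))
E
```

```text
[np.float64(-92.7), np.float64(25.3), np.float64(76.8), np.float64(0.002), np.float64(0.023), np.float64(0.001)]
```

Emit:
{"fn": "apply_moves", "kwargs": {
  "moves": [
    [-30, 8, 0, 0, 0.023, 0, 0.57],
    [-60, 16, 20, 0, 0.023, 0, 0.57],
    [-93, 25, 50, 0, 0.023, 0, 0.57],
    [-93, 25, 77, 0, 0.023, 0, 0.57],
    [-93, 25, 77, 0, 0.023, 0, 0.57],
    [-93, 25, 77, 0, 0.023, 0, 0.57],
    [-93, 25, 77, 0, 0.023, 0, 0.57]
  ]
}}

```text
time_s: 8.85
tcp_pos: [615.1, 139.3, 160.8]
eef_rot: [0.002, 0.62, 0.785, 0.001]
ft_force: [1.0, 0.0, 1.2]
opening: 40.0
```

```bash
python3 - <<'E'
from h import *
o=get_obs(); print(toJ(o["tcp_pos"]).round(1))
for n in("wrist","top"):
    im,d=get_image(n); X=cloud(d,n); Jx=(X-O)@UX; Jy=(X-O)@UY; z=X[...,2]
    w=im.min(-1).astype(int); sat=im.max(-1).astype(int)-w
    m=(d>0)&(abs(z-47)<2.2)&(abs(Jx)<75)&(abs(Jy)<72)&(sat<35)
    print(n,m.sum())
    if m.sum()>50:
        P=np.c_[Jx[m],Jy[m]]; print("x",np.percentile(P[:,0],[.5,2,98,99.5]).round(1),"y",np.percentile(P[:,1],[.5,2,98,99.5]).round(1), cv2.minAreaRect(P.astype(np.float32)))
        b=m&(Jx>-40)&(Jx<15)&(abs(Jy)<20); print("bar y",np.percentile(Jy[b],[2,50,98]).round(1))
    for r in outline_of("frame",n)[:1]:
        m=r["region"]; P=p2w(np.argwhere(m)[:,::-1],47,n); q=np.array([toJ(p) for p in P])
        print("outline",r["score"],np.percentile(q[:,0],[1,99]).round(1),np.percentile(q[:,1],[1,99]).round(1))
    save(im,"f_"+n,1)
E
```

```text
[-61.5  -0.4 160.8]
wrist 7843
x [-59.  -58.5  38.5  40.1] y [-62.9 -62.   65.3  66.1] ((7.373714447021484, 1.6728248596191406), (135.0225372314453, 130.15065002441406), 0.17240194976329803)
bar y [-5.2  1.3  8.1]
outline 0.87 [-58.8  39.1] [-62.7  65.7]
top 136
x [-60.1 -58.8  38.6  41. ] y [-25.4  -5.1  65.2  65.8] ((4.298654556274414, 37.35728454589844), (81.25454711914062, 107.71475219726562), 56.12948226928711)
bar y [-4.7  2.   7.6]
outline 0.88 [-147.6  -41.7] [-267.8 -198.5]
```

View pics/f_wrist.png

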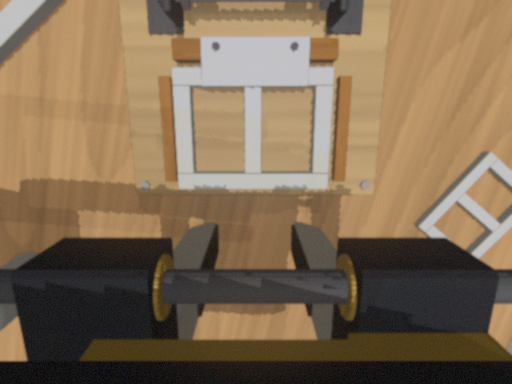

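The frame sits at jig (-9.5, 1.4) with its back edge at 40, so 16 mm is under the lip. Its height, 97–100 mm length and 14 mm bar all fit the sizes given. I descend over the middle bar.

```bash
python3 - <<'E'
from h import *
show(rel(J(-11,1.4,43),ori(90)))
E
```

```text
[np.float64(50.5), np.float64(-2.0), np.float64(117.1), np.float64(0.003), np.float64(0.002), np.float64(0.001)]
```

Emit:
{"fn": "apply_moves", "kwargs": {
  "moves": [
    [30, -2, 0, 0, 0, 0, 0.57],
    [50, -2, 20, 0, 0, 0, 0.57],
    [50, -2, 50, 0, 0, 0, 0.57],
    [50, -2, 80, 0, 0, 0, 0.57],
    [50, -2, 95, 0, 0, 0, 0.57],
    [50, -2, 105, 0, 0, 0, 0.57],
    [50, -2, 112, 0, 0, 0, 0.57],
    [50, -2, 116, 0, 0, 0, 0.57],
    [50, -2, 117, 0, 0, 0, 0.57],
    [50, -2, 117, 0, 0, 0, 0.57]
  ]
}}

```text
time_s: 10.05
tcp_pos: [601.5, 186.7, 42.2]
eef_rot: [0.001, 0.62, 0.784, -0.0]
ft_force: [0.5, -0.2, 0.1]
opening: 39.8
```

```bash
python3 - <<'E'
from h import *
o=get_obs(); print(toJ(o["tcp_pos"]).round(1),o["ft_force"])
E
```

```text
[-12.2   1.9  42.2] [ 0.49033105 -0.19114456  0.1196359 ]
```

Close on the bar.

Emit:
{"fn": "apply_moves", "kwargs": {
  "moves": [
    [0, 0, 0, 0, 0, 0, 0.75],
    [0, 0, 0, 0, 0, 0, 0.85],
    [0, 0, 0, 0, 0, 0, 0.95],
    [0, 0, 0, 0, 0, 0, 1],
    [0, 0, 0, 0, 0, 0, 1],
    [0, 0, 0, 0, 0, 0, 1]
  ],
  "squeeze": 20
}}

```text
time_s: 10.65
tcp_pos: [601.1, 186.7, 41.6]
eef_rot: [0.001, 0.62, 0.785, -0.0]
ft_force: [0.6, 0.7, 3.0]
opening: 14.2
```

Emit:
{"fn": "apply_moves", "kwargs": {
  "moves": [
    [-3, 0, 0, 0, 0, 0, 1],
    [-7, 0, 0, 0, 0, 0, 1],
    [-12, 0, 0, 0, 0, 0, 1],
    [-17, 0, 0, 0, 0, 0, 1],
    [-22, 0, 0, 0, 0, 0, 1],
    [-27, 0, 0, 0, 0, 0, 1],
    [-32, 0, 0, 0, 0, 0, 1],
    [-37, 0, 0, 0, 0, 0, 1],
    [-42, 0, 0, 0, 0, 0, 1],
    [-45, 0, 0, 0, 0, 0, 1],
    [-45, 0, 0, 0, 0, 0, 1],
    [-45, 0, 0, 0, 0, 0, 1]
  ]
}}

```text
time_s: 11.85
tcp_pos: [611.5, 142.1, 41.6]
eef_rot: [0.001, 0.62, 0.784, -0.001]
ft_force: [-1.0, 1.2, 4.8]
opening: 13.7
```

```bash
python3 - <<'E'
from h import *
o=get_obs(); print(toJ(o["tcp_pos"]).round(1),o["ft_force"],o["opening"])
for n in("wrist",):
    im,d=get_image(n); X=cloud(d,n); Jx=(X-O)@UX; Jy=(X-O)@UY; z=X[...,2]
    w=im.min(-1).astype(int); sat=im.max(-1).astype(int)-w
    m=(d>0)&(abs(z-47)<2.5)&(Jx<75)&(Jx>-130)&(abs(Jy)<72)&(sat<35)
    P=np.c_[Jx[m],Jy[m]]; print("x",np.percentile(P[:,0],[.5,2,98,99.5]).round(1),"y",np.percentile(P[:,1],[.5,2,98,99.5]).round(1))
    save(im,"g",1)
E
```

```text
[-57.9   2.4  41.6] [-1.02402607  1.15977916  4.75355295] 13.703879609034477
x [-104.3 -101.    -5.9   -5.7] y [-60.6 -59.3  66.6  67.8]
```

View pics/g.png

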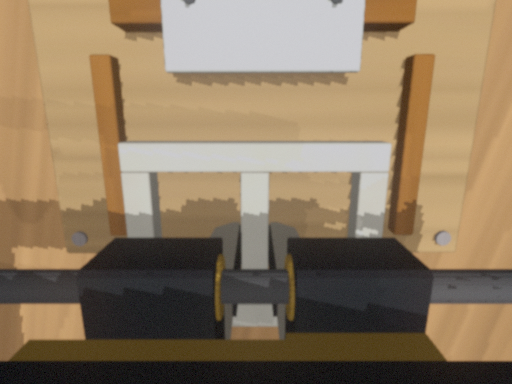

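The frame's back edge is now at x≈-6, 30 mm clear of the lip (row ~145 in the view, lip edge at row ~70). Now I lift.

Emit:
{"fn": "apply_moves", "kwargs": {
  "moves": [
    [0, 0, -3, 0, 0, 0, 1],
    [0, 0, -8, 0, 0, 0, 1],
    [0, 0, -16, 0, 0, 0, 1],
    [0, 0, -28, 0, 0, 0, 1],
    [0, 0, -43, 0, 0, 0, 1],
    [0, 0, -60, 0, 0, 0, 1],
    [0, 0, -80, 0, 0, 0, 1],
    [0, 0, -100, 0, 0, 0, 1],
    [0, 0, -115, 0, 0, 0, 1],
    [0, 0, -120, 0, 0, 0, 1],
    [0, 0, -120, 0, 0, 0, 1]
  ]
}}

```text
time_s: 13.0
tcp_pos: [611.8, 143.2, 162.8]
eef_rot: [0.002, 0.62, 0.785, 0.0]
ft_force: [0.6, 0.0, -0.6]
opening: 13.8
```

```bash
cat >> h.py <<'E'
def rackori():
    a=np.radians(-4.55); y=np.array([np.cos(a),np.sin(a),0]); z=-UZ; return np.c_[np.cross(y,z),y,z]
E
python3 - <<'E'
from h import *
o=get_obs(); print(o["tcp_pos"],o["ft_force"],o["opening"])
show(rel(np.array([611.5,-198,160]),rackori()))
E
```

```text
[611.81255531 143.23418586 162.8299618 ] [ 0.60205973  0.03893672 -0.64750426] 13.822059637385735
[np.float64(-331.9), np.float64(-79.1), np.float64(3.4), np.float64(0.002), np.float64(0.002), np.float64(0.312)]
```

Emit:
{"fn": "apply_moves", "kwargs": {
  "moves": [
    [-15, -4, 0, 0, 0, 0.02, 1],
    [-40, -10, 0, 0, 0, 0.05, 1],
    [-70, -17, 0, 0, 0, 0.08, 1],
    [-100, -24, 0, 0, 0, 0.11, 1],
    [-130, -31, 0, 0, 0, 0.14, 1],
    [-160, -38, 0, 0, 0, 0.17, 1],
    [-190, -45, 0, 0, 0, 0.2, 1],
    [-220, -52, 0, 0, 0, 0.23, 1],
    [-250, -60, 0, 0, 0, 0.26, 1],
    [-280, -67, 0, 0, 0, 0.29, 1],
    [-305, -73, 0, 0, 0, 0.312, 1],
    [-322, -77, 0, 0, 0, 0.312, 1],
    [-332, -79, 3, 0, 0, 0.312, 1],
    [-332, -79, 3, 0, 0, 0.312, 1],
    [-332, -79, 3, 0, 0, 0.312, 1]
  ]
}}

```text
time_s: 14.5
tcp_pos: [610.7, -197.4, 158.4]
eef_rot: [0.0, 0.734, 0.679, -0.001]
ft_force: [-0.2, 0.0, -1.5]
opening: 13.8
```

```bash
python3 - <<'E'
from h import *
o=get_obs(); print(o["tcp_pos"],o["ft_force"],o["opening"])
show(rel(np.array([611.5,-198,44.5]),rackori()))
im,d=get_image("wrist"); im2,_=get_image("top"); save(np.vstack([im,cv2.resize(im2[100:250,280:480],(512,384))]),"r",.78)
X=cloud(d,"wrist"); A=rackori(); D=X-np.array([611.7,-196.1,0]); rx=D@A[:,0]; ry=D@A[:,1]; z=X[...,2]
m=(d>0)&(abs(z-35)<4)&(abs(rx)<120)&(abs(ry)<150); print("slats rx",np.percentile(rx[m],[.5,99.5]),"ry",np.percentile(ry[m],[.5,99.5]))
s=im.max(-1).astype(int)-im.min(-1)
m=(d>0)&(abs(z-165)<12)&(abs(rx)<90)&(abs(ry)<80)&(s<35); print("frame",np.percentile(rx[m],[.5,50,99.5]),np.percentile(ry[m],[.5,99.5]),np.median(z[m]))
E
```

```text
[ 610.68373258 -197.35636305  158.38472025] [-2.18530609e-01  6.83913310e-04 -1.53069394e+00] 13.79235248596784
[np.float64(-0.5), np.float64(0.9), np.float64(113.9), np.float64(-0.0), np.float64(0.001), np.float64(0.001)]
slats rx [-43.81338138  83.45241199] ry [-124.25188526  123.21459504]
frame [-46.7678009   35.65586068  51.20592132] [-65.63507121  62.43048745] 164.17114994204755
```

View pics/r.png

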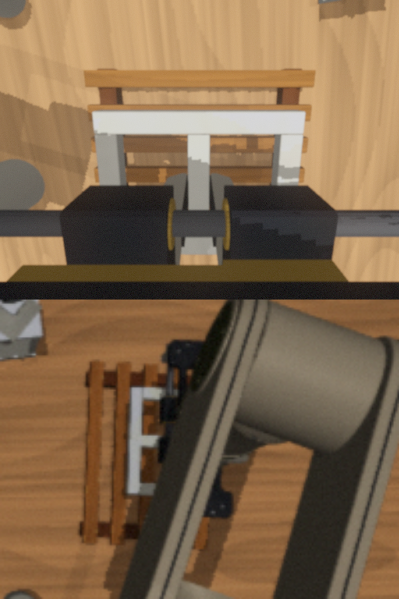

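The frame is held level over the rack with its long side parallel to the slats. Its centre is within about 2 mm of the rack's middle. I lower it gently.

Emit:
{"fn": "apply_moves", "kwargs": {
  "moves": [
    [-1, 1, 15, 0, 0, 0, 1],
    [-1, 1, 35, 0, 0, 0, 1],
    [-1, 1, 60, 0, 0, 0, 1],
    [-1, 1, 80, 0, 0, 0, 1],
    [-1, 1, 95, 0, 0, 0, 1],
    [-1, 1, 103, 0, 0, 0, 1],
    [-1, 1, 107, 0, 0, 0, 1],
    [-1, 1, 109, 0, 0, 0, 1],
    [-1, 1, 110, 0, 0, 0, 1],
    [-1, 1, 111, 0, 0, 0, 1],
    [-1, 1, 112, 0, 0, 0, 1],
    [-1, 1, 112, 0, 0, 0, 1]
  ]
}}

```text
time_s: 15.8
tcp_pos: [612.1, -199.5, 47.4]
eef_rot: [0.001, 0.734, 0.679, -0.0]
ft_force: [0.0, 0.2, -1.0]
opening: 14.0
```

Emit:
{"fn": "apply_moves", "kwargs": {
  "moves": [
    [0, 0, 1, 0, 0, 0, 1],
    [0, 0, 2, 0, 0, 0, 1],
    [0, 0, 2.5, 0, 0, 0, 1],
    [0, 0, 3, 0, 0, 0, 1],
    [0, 0, 3, 0, 0, 0, 1]
  ]
}}

```text
time_s: 16.3
tcp_pos: [611.9, -199.4, 44.0]
eef_rot: [0.001, 0.734, 0.679, -0.001]
ft_force: [0.3, 0.1, -0.7]
opening: 13.8
```

Emit:
{"fn": "apply_moves", "kwargs": {
  "moves": [
    [0, 0, 0.5, 0, 0, 0, 1],
    [0, 0, 1, 0, 0, 0, 1],
    [0, 0, 1, 0, 0, 0, 1]
  ]
}}

```text
time_s: 16.6
tcp_pos: [612.0, -199.5, 43.7]
eef_rot: [0.001, 0.734, 0.679, -0.001]
ft_force: [-1.9, 1.1, 4.6]
opening: 13.9
```

Contact is felt (+4.6 N). I open only as far as the windows allow, then withdraw.

Emit:
{"fn": "apply_moves", "kwargs": {
  "moves": [
    [0, 0, 0, 0, 0, 0, 0.83],
    [0, 0, 0, 0, 0, 0, 0.75],
    [0, 0, 0, 0, 0, 0, 0.65],
    [0, 0, 0, 0, 0, 0, 0.57],
    [0, 0, 0, 0, 0, 0, 0.57],
    [0, 0, 0, 0, 0, 0, 0.57]
  ]
}}

```text
time_s: 17.2
tcp_pos: [612.3, -199.6, 43.4]
eef_rot: [0.001, 0.734, 0.679, -0.0]
ft_force: [1.3, -0.8, 2.1]
opening: 39.7
```

Emit:
{"fn": "apply_moves", "kwargs": {
  "moves": [
    [0, 0, -5, 0, 0, 0, 0.57],
    [0, 0, -15, 0, 0, 0, 0.57],
    [0, 0, -35, 0, 0, 0, 0.57],
    [0, 0, -65, 0, 0, 0, 0.57],
    [0, 0, -100, 0, 0, 0, 0.57],
    [-50, 0, -140, 0, 0, 0, 0.57],
    [-100, 0, -180, 0, 0, 0, 0.57],
    [-130, 0, -180, 0, 0, 0, 0.57],
    [-130, 0, -180, 0, 0, 0, 0.57],
    [-130, 0, -180, 0, 0, 0, 0.57]
  ]
}}

```text
time_s: 18.2
tcp_pos: [601.2, -330.3, 224.4]
eef_rot: [0.001, 0.735, 0.678, -0.0]
ft_force: [-0.3, 0.8, -0.8]
opening: 39.9
```

```bash
python3 - <<'E'
from h import *
o=get_obs(); print(o["time_s"],o["tcp_pos"],o["ft_force"])
im2,d2=get_image("top"); im,d=get_image("scene"); iw,dw=get_image("wrist")
for n,dd,i in(("top",d2,im2),("scene",d,im),("wrist",dw,iw)):
    X=cloud(dd,n); A=rackori(); D=X-np.array([611.7,-196.1,0]); rx=D@A[:,0]; ry=D@A[:,1]; z=X[...,2]; s=i.max(-1).astype(int)-i.min(-1)
    m=(dd>0)&(abs(z-49)<3)&(abs(rx)<90)&(abs(ry)<110)&(s<40)
    if m.sum()>20: print(n,m.sum(),"frame",np.percentile(rx[m],[1,99]).round(1),np.percentile(ry[m],[1,99]).round(1),np.percentile(z[m],[2,50,98]).round(1))
    def rect(cx,cy,r,z0,z1):
        m=(dd>0)&(np.hypot(X[...,0]-cx,X[...,1]-cy)<r)&(z>z0)&(z<z1)
        if m.sum()>20: c=cv2.minAreaRect(X[m][:,:2].astype(np.float32)); print(n,np.round(c[0],1),np.round(c[1],1))
    if n=="top":
        for q in((415,-15,60,60,140),(385,-225,70,90,110),(770,0,80,80,170)): rect(*q)
save(np.vstack([im2,im]),"end",.78)
E
```

```text
18.2 [ 601.21535589 -330.31306957  224.38035551] [-0.27357822  0.76877336 -0.7968417 ]
top 781 frame [-51.1  48.1] [-63.7  64.7] [46.3 49.4 51.8]
top [407.5 -13.5] [46.4 45.7]
top [ 365.3 -236.2] [68.7 67. ]
top [792.9  -9.2] [79.3 79.5]
scene 1340 frame [-50.2  48.5] [-63.4  65.3] [46.6 49.1 51.5]
wrist 5860 frame [-50.4  35.8] [-64.6  63.9] [46.8 48.6 50.2]
```

View pics/end.png

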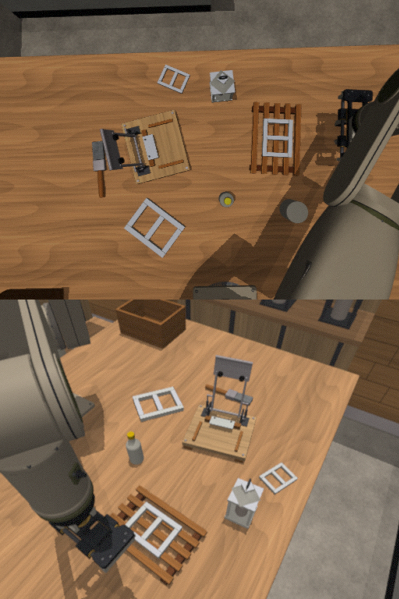

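The frame lies flat at z≈49 and about 1 mm off the rack's centre. The clamp stands open, the other things have not moved, and the arm is clear.

```bash
python3 -c "
from rig import order; print(order.sign_off())"
```

```text
the job is handed in; nothing more can be done
None
```

The job is done and handed in at about 18 s on the robot's clock. The frame lies flat on the drying rack and the clamp stands open by itself.

- **Clamp:** I hooked it under its front edge and followed its arc until the springs held it open. The tool force read about 11 N on the way up and about 1 N or less once it was over.
- **Frame:** I gripped the middle bar and slid the frame 46 mm towards the jig's open front. It was 30 mm clear of the lip before I lifted it. I lowered it onto the rack in small steps until I felt light contact (about 5 N), then let go.

**Last checks:**
- **Position on the rack:** the top and scene cameras put the frame within about 1.5 mm of the rack's centre. Its long side runs along the slats, and its top is at 49 mm, as it should be when lying flat.
- **Glue, lantern and candle:** they are within 0.3 mm of where they started.
- **Brush:** I only checked it by eye in the last picture. The open clamp partly hides it from above, but it looks untouched.
- **Wrist camera:** it saw only part of the frame, because its measured extent along the rack's x stopped short. What it did see agreed with the other two cameras. No check failed.

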